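# Repack a lunch box: swap jar and tin, then divider and top layer

## Robot

A 7-joint arm with a two-finger parallel gripper is mounted at the origin on a cart in front of the work surface, level with it; the furniture and walls round the work are solid. World frame = base frame: x ahead of the robot, y to its left, z up, the work surface at z = 0. Lengths are in m, angles in rad, forces in N, time in s.
With the tool pointing down it reaches from about 0.425 to 0.925 m from the base axis. Payload 6.8 kg.
Tool frame: the origin (TCP) lies at the very end of the fingers, on their centre line; the grasp point (between the pads) lies 19 mm behind it; z points along the fingers, y is the line along which they close (so a half turn about z gives the same grasp; the last joint's range is limited). The gripper opens to 85 mm and grips with 20 to 120 N. Pads are 22 mm wide; open, the fingers measure 114 mm over their backs; the gripper's body (76 mm by 85 mm) begins 54 mm behind the grasp point. The pads swing forward as they close: fully open they stand 13 mm farther back than shut.
Start: joints at [-1.384, 0.477, 0.022, 1.555, -0.011, 1.109, -0.083], TCP at [0.196, 0.646, 0.231] pointing down, gripper open.
Joint ranges: [-2.96, 2.96], [-0.34, 2.1], [-1.41, 1.46], [0.24, 2.44], [-1.37, 4.51], [0.17, 1.92], [-2.96, 2.96]. Speed limits (rad/s): [2.39, 2.39, 3.14, 3.14, 3.14, 3.14, 3.14].

## Interface

Orientations are given as a unit quaternion [w, x, y, z].
In Python, from bench import arm gives the robot as it stands. The module is installed in compiled form; this text tells all that it offers.
- The arm moves only by the shell command python3 -m crank 'ROWS' [FORCE]. ROWS is a JSON object of lists of equal length, an entry for each row: "slide": the shift along the world's x, y, z in mm, a list of three; "roll": the turn about the world's z in degrees; "hand": the opening, from 0 (shut) to 1 (fully open). A call has 1 to 10 rows; each row is the pose to reach, as a shift and turn from the pose commanded when the call began; what a row does not reach only later rows make up. A row lasts 1/8 s, in which the tool goes at most 62.5 mm and 10.7 degrees, less where a joint would pass 70% of its speed; a pose out of reach is approached as far as the arm can. A call with a gripper value outside its range is refused whole. The fingers move at their own pace and stop on an object; FORCE is the grip in N (left out, the last holds). Time passes only in rows, so rows that repeat a pose let the fingers close. It gives the time, the measured TCP pose, the force, the opening and the grip force at its end, in the units of the state.
- arm.read_state(): the state, without advancing time (a new reading comes with each control period).
- arm.capture(name): name is "scene" or "top"; returns the picture (420x560x3 uint8, red, green, blue); there is no depth.
- arm.camera_params(name): a dict with "mtx" (3x3 intrinsics, pixels), "eye" and "attitude" of the camera in the world. Camera axes: x right, y down, z forward; pixel columns grow to the right and rows downward; lengths in m; the calibration is good to about 2 mm. A picture is of the moment at which its call begins. camera_params takes no time and is no camera call.
- arm.hand_in(): hands the job in; it is judged then, once.
The state is a dict: "t": time; "joint_positions": joint angles; "joint_velocities": joint speeds; "joint_torque": joint torques, N m; "position": TCP position; "eef_rot": TCP orientation; "wrist_force": force on the tool from outside, world axes, zero at the start; "wrist_torque": the same for the moment, N m; "opening": finger opening in m; "gripper_force": force on a finger pad.
Only numpy, scipy, OpenCV 4.12 (cv2) and the standard library are available. Lean on these libraries where they do the work, as an engineer would, in place of code of your own. Each camera call takes 0.05 s, during which the arm holds its last target. There are 200 camera calls.

## Task

The jar and the flat tin were put into each other's bay of the lunch box: swap them, using a free spot such as the cork trivet, so that the jar stands upright between the curved ridges of its seat and the tin lies flat on the floor of the plain bay. Then lay the wooden divider over the tin so that it sits down level on the walls of that bay, and stand the snack carton and the dip tub upright on the divider, one on each side of its grip. Never lay the jar down or tip it over on the way.

Things in the scene. Friction and masses are not known exactly. Their poses are not given: they have to be found in the camera images.
- lunch_box: White lunch box base, fixed, any yaw, 263 x 94 x 40 mm; origin centre of underside, x along, y across. Floor 4 mm, walls 5 mm thick, tops at 40 mm. Two bays 124 (x) by 84 (y) mm inside, centred at x -64.5 and +64.5 mm. Each long wall has at each bay's middle a 64 mm wide thumb cut-out (46 at its foot) down to the floor, so fingers closing along y reach beside a low thing.
- tin_bay (a point): Centre of the plain bay (at -x of the lunch box), on its floor, 4 mm above the table; axes as the lunch box. The tin's place, with the divider over it on the wall tops, 36 mm above this point.
- jar_bay (a point): Centre of the jar seat in the +x bay, on its floor, 4 mm above the table; axes as the lunch box. Two curved ridges 6 mm high stand on the floor on its +x and -x sides, their inner faces on a circle of 84 mm diameter round this point; the jar stands between them.
- jar: Glass jar of red jam with white lid, 72 mm in diameter over all (about 68 where gripped), 102 mm tall, about 0.5 kg. Origin: centre of underside, z up. Starts upright in the plain bay, where it would hold the divider up. Grip the upper third, above the box walls, fingers closing along the box's y.
- tin: Flat food tin, rounded ends, teal top: 63 mm (x) by 105 mm (y) by 26 mm high, about 0.15 kg. Origin: centre of underside, z up. Starts lying on the ridges of the jar seat, underside 10 mm above the table, its y along the lunch box's x; it goes into the plain bay the same way or end for end. Grip it at the middle along its x, through the cut-outs.
- divider: Dark wooden deck 142 (x) by 102 (y) mm, 5 mm thick, 5 mm rim. Origin: centre of the board's underside; two battens reach 6 mm below it, with 5 mm play along x in the bay, 12 across. Middle: upright grip 10 mm thick (x), 34 long (y), top at z 32 mm; pinch it along x. Seats with x along the box's x, either way round. Things stand on it at z 5 mm, x +36 and -36 mm.
- snack_box: Brown carton with a white paper band, 42 mm (x) by 56 mm (y) by 58 mm high, standing upright. Origin: centre of its underside, z up. Stands on the divider with its x along the divider's x (either way round), fingers closing along its y.
- dip_tub: Small round grey tub with a white lid, 46 mm in diameter at the lid (40 mm at the foot), 44 mm high, standing upright. Origin: centre of its underside, z up. Set it on the divider with the fingers closing along the divider's y.
- trivet: Round cork trivet, fixed, 120 mm in diameter, 8 mm thick, empty: a free spot to set something down. Origin: centre of its underside. Clear table will do as well.

How it is judged:
By the outcome, as a careful person would: the job done as asked, in the order asked, and still so for the second after the job is handed in, with the robot touching nothing.
It also fails if it takes over 147 s, if anything falls off the work surface, if the arm or the gripper's body presses on something with over 40 N, if the wrist force passes 120 N, or if a joint passes its speed limit or range.

## Working session

There is one attempt and no reset: what is moved stays moved. The work goes in short steps, Python scripts to look and compute and a shell command to move; the robot and the scene stay as the last step left them, time stands still between calls to the robot, and variables do not carry over. Pictures are saved under pics/ and viewed, at most 14 in all, crops included, and the job is handed in when it is done.

```bash
mkdir -p pics; python3 - <<'E'
from bench import arm
import cv2
s=arm.read_state(); print({k:s[k] for k in('t','position','eef_rot','opening','gripper_force','wrist_force')})
for n in('scene','top'):
    p=arm.camera_params(n); print(n,p)
    cv2.imwrite(f'pics/{n}0.png',arm.capture(n)[:,:,::-1])
E
```

```text
{'t': 0.0, 'position': array([0.19593181, 0.64529122, 0.23029855]), 'eef_rot': array([-8.11807823e-05,  1.46852124e-01,  9.89158015e-01, -9.31741256e-04]), 'opening': 0.08566024882721253, 'gripper_force': 0.0, 'wrist_force': array([-0.0317249 , -0.79599103, -0.16810122])}
scene {'mtx': array([[507.87878664,   0.        , 280.15554186],
       [  0.        , 507.87878664, 200.88847192],
       [  0.        ,   0.        ,   1.        ]]), 'eye': array([-0.24135407, -0.65760773,  0.95863075]), 'attitude': array([-0.36671997,  0.83233039, -0.38251301,  0.16256194])}
top {'mtx': array([[427.08089712,   0.        , 276.89095684],
       [  0.        , 427.08089712, 207.31659688],
       [  0.        ,   0.        ,   1.        ]]), 'eye': array([ 0.26593628, -0.01140076,  1.14966227]), 'attitude': array([ 0.07210562, -0.67799744,  0.72709264, -0.08035265])}
```

View pics/scene0.png

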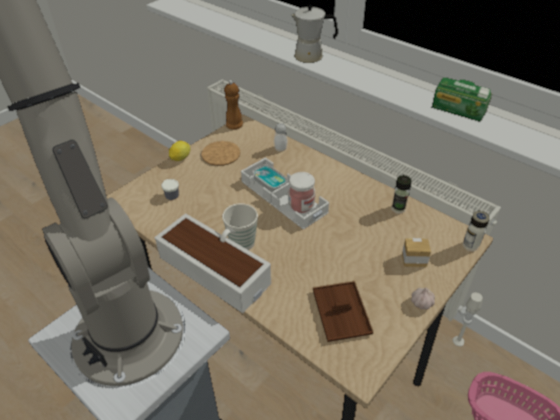

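View pics/top0.png

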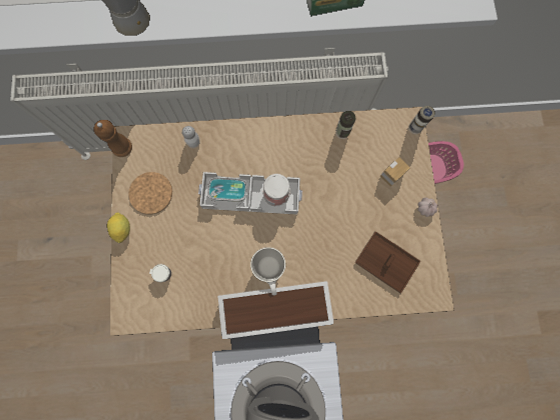

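The scene view shows the box at about (284,190) with the jar in its near bay and the tin in the far one. The divider is at (342,310), the carton at (417,252), the tub at (171,190) and the trivet at (220,153). The top view has the box at (250,193), jar at (277,189), tin at (228,190), divider (388,263), carton (397,171), tub (160,273) and trivet (150,193). I'll enlarge these next.

```bash
cat > h.py <<'E'
import numpy as np, cv2
from scipy.spatial.transform import Rotation as R
from bench import arm
def cam(n):
    p=arm.camera_params(n); q=p['attitude']
    return p['mtx'],np.array(p['eye']),R.from_quat([q[1],q[2],q[3],q[0]]).as_matrix()
def proj(n,X):
    K,e,A=cam(n); c=(np.atleast_2d(X)-e)@A; u=c@K.T; return u[:,:2]/u[:,2:]
def ray(n,uv):
    K,e,A=cam(n); uv=np.atleast_2d(uv).astype(float)
    d=np.c_[uv,np.ones(len(uv))]@np.linalg.inv(K).T@A.T; return e,d
def onz(n,uv,z):
    e,d=ray(n,uv); return e+d*((z-e[2])/d[:,2:])
def tri(uvs,uvt):
    out=[]
    for a,b in zip(np.atleast_2d(uvs),np.atleast_2d(uvt)):
        P=[]
        for n in('scene','top'):
            K,e,A=cam(n); P.append(K@np.c_[A.T,-A.T@e])
        X=cv2.triangulatePoints(P[0],P[1],np.array(a,float).reshape(2,1),np.array(b,float).reshape(2,1)).ravel(); out.append(X[:3]/X[3])
    return np.array(out)
def crop(img,r,k,name):
    x0,y0,x1,y1=r; c=cv2.resize(img[y0:y1,x0:x1],None,fx=k,fy=k,interpolation=cv2.INTER_CUBIC)
    for i in range(0,x1-x0,10): cv2.putText(c,str(x0+i),(i*k,8),0,.3,(0,0,255)); cv2.line(c,(i*k,8),(i*k,14),(0,0,255))
    for i in range(10,y1-y0,10): cv2.putText(c,str(y0+i),(0,i*k+3),0,.3,(0,0,255)); cv2.line(c,(20,i*k),(26,i*k),(0,0,255))
    return c
E
python3 - <<'E'
from h import *
print(proj('top',[[0,0,0],[.196,.646,.231]]),proj('scene',[[0,0,0],[.196,.646,.231]]))
t=cv2.imread('pics/top0.png'); s=cv2.imread('pics/scene0.png')
cv2.imwrite('pics/a.png',crop(t,(190,160,310,225),6,''))
cv2.imwrite('pics/b.png',crop(s,(230,150,340,235),7,''))
pad=lambda c:cv2.copyMakeBorder(c,0,max(0,300-c.shape[0]),0,max(0,400-c.shape[1]),0)[:300,:400]
def g(im,cx,cy,k): 
    w,h=400//k,300//k; x=int(cx-w/2);y=int(cy-h/2); return pad(crop(im,(x,y,x+w,y+h),k,''))
cv2.imwrite('pics/c.png',np.vstack([np.hstack([g(t,388,263,5),g(s,342,310,5)]),np.hstack([g(t,400,175,6),g(s,417,255,6)])]))
cv2.imwrite('pics/d.png',np.vstack([np.hstack([g(t,160,273,7),g(s,171,190,7)]),np.hstack([g(t,150,193,6),g(s,220,153,6)])]))
E
```

```text
[[277.92886026 410.33316767]
 [-44.55496143 359.45459697]] [[128.34519341 335.00730448]
 [ 23.27679049 103.20293187]]
```

View pics/a.png

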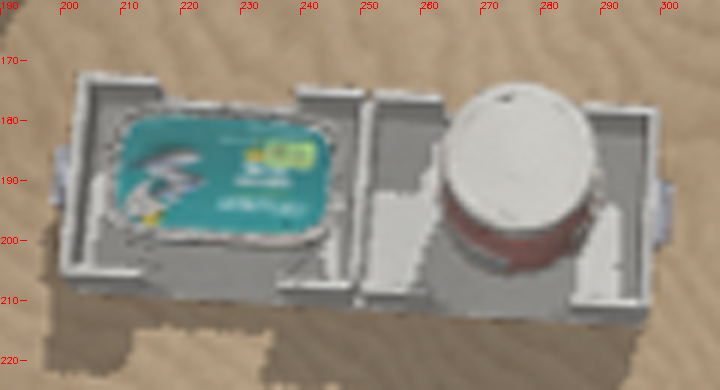

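View pics/b.png

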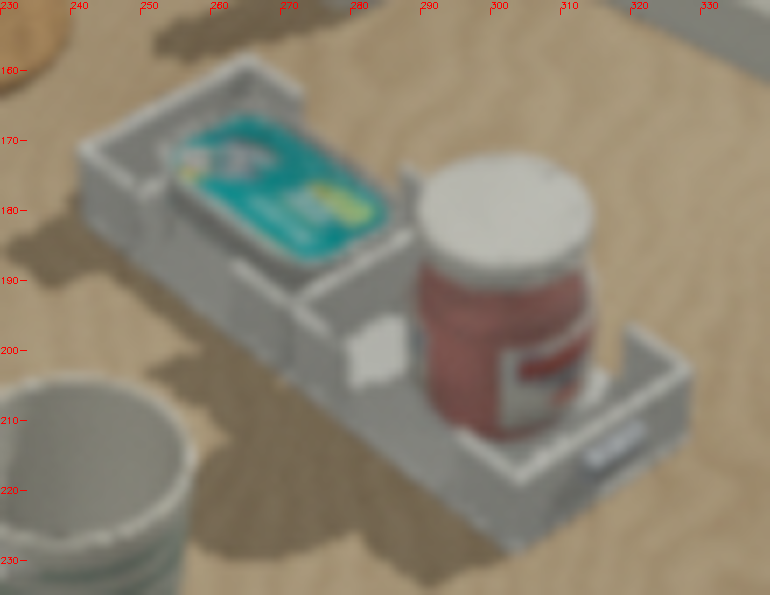

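View pics/c.png

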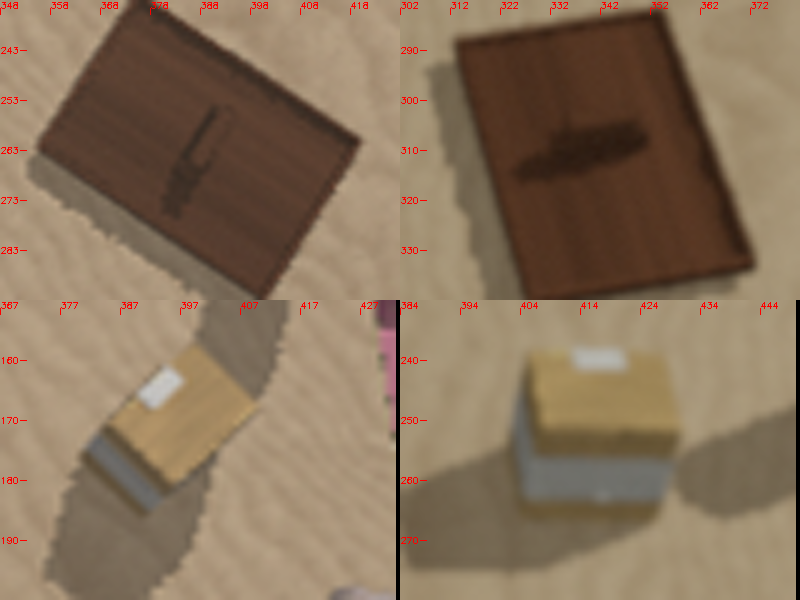

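View pics/d.png

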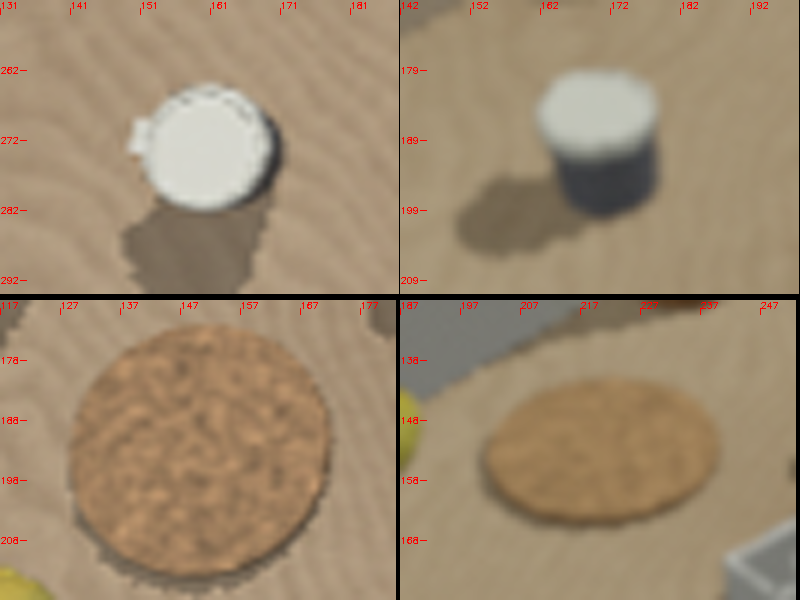

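The crops give the corners I need. In the top view the box wall tops run (203.3,172.2), (299.7,178), (298.5,211), (200.3,205.5). The lid centre is (276.5,186.3), the tub lid (160.7,273.1) and the trivet (150.3,192.8). Triangulating now.

```bash
python3 - <<'E'
from h import *
np.set_printoptions(precision=4,suppress=True)
S=dict(box=[(265.4,157.9),(328.6,202.6),(304,219),(241.4,171.1)],
 jar=[(302.1,180)],tin=[(269.9,177.1)],
 div=[(354.6,281.6),(373.2,333.6),(327,340),(313.4,288)],
 snack=[(405.7,238.8),(428.2,238.8),(431,252),(407.3,252)],tub=[(170.1,184.7)],triv=[(220.5,153)])
T=dict(box=[(203.3,172.2),(299.7,178),(298.3,210.8),(200.3,205.5)],
 jar=[(276.5,186.3)],tin=[(227.3,189.8)],
 div=[(375,232.5),(420,261.2),(400.4,292.6),(355.6,262.6)],
 snack=[(399.5,157.5),(410,167.8),(395,181.3),(384.5,170.8)],tub=[(160.7,273.1)],triv=[(150.3,192.8)])
for k in S:
    best=None
    n=len(S[k])
    for r in range(n):
        s=np.roll(np.array(S[k]),r,0); X=tri(s,T[k]); e=np.abs(proj('scene',X)-s).max()
        if best is None or e<best[0]: best=(e,X)
    e,X=best; print(k,'err',round(e,2),'\n',X,'mean',X.mean(0))
    if n==4:
        L=[np.linalg.norm(X[i]-X[(i+1)%4]) for i in range(4)]; 
        a=X[1]-X[0]+X[2]-X[3]; b=X[2]-X[1]+X[3]-X[0]
        print(' sides',np.array(L),'yaw01',np.degrees(np.arctan2(a[1],a[0])),'yaw12',np.degrees(np.arctan2(b[1],b[0])))
s=arm.read_state(); q=s['eef_rot']; print(R.from_quat([q[1],q[2],q[3],q[0]]).as_matrix())
E
```

```text
box err 0.31 
 [[ 0.6212  0.1592  0.0363]
 [ 0.5859 -0.1002  0.0374]
 [ 0.4957 -0.089   0.037 ]
 [ 0.5294  0.1695  0.038 ]] mean [0.5581 0.0349 0.0372]
 sides [0.2618 0.0909 0.2607 0.0924] yaw01 -97.5905780201843 yaw12 173.29186486849565
jar err 0.28 
 [[ 0.5503 -0.0354  0.1034]] mean [ 0.5503 -0.0354  0.1034]
tin err 0.28 
 [[0.57   0.0966 0.0291]] mean [0.57   0.0966 0.0291]
div err 0.53 
 [[ 0.4287 -0.2937  0.0122]
 [ 0.3425 -0.4038  0.0086]
 [ 0.2642 -0.3393  0.0121]
 [ 0.3517 -0.2323  0.0126]] mean [ 0.3468 -0.3173  0.0114]
 sides [0.1398 0.1015 0.1383 0.0986] yaw01 -128.65906977733118 yaw12 140.97889585522577
snack err 0.49 
 [[ 0.6196 -0.372   0.0572]
 [ 0.5895 -0.397   0.0539]
 [ 0.5561 -0.3533  0.0505]
 [ 0.5873 -0.329   0.0533]] mean [ 0.5881 -0.3628  0.0537]
 sides [0.0393 0.0551 0.0397 0.0539] yaw01 -141.21262032548825 yaw12 127.11482456445248
tub err 0.16 
 [[0.3573 0.2765 0.0407]] mean [0.3573 0.2765 0.0407]
triv err 0.01 
 [[0.5827 0.3132 0.0012]] mean [0.5827 0.3132 0.0012]
[[-0.9568  0.2906 -0.0004]
 [ 0.2906  0.9568 -0.0016]
 [-0.0001 -0.0017 -1.    ]]
```

```bash
python3 - <<'E'
from h import *
np.set_printoptions(precision=4,suppress=True)
D=dict(box=([(265.4,157.9),(328.6,202.6),(304,219),(241.4,171.1)],[(203.3,172.2),(299.7,178),(298.3,210.8),(200.3,205.5)],.04),
 jar=([(302.1,180)],[(276.5,186.3)],.106),tin=([(269.9,177.1)],[(227.3,189.8)],.036),
 div=([(354.6,281.6),(373.2,333.6),(327,340),(313.4,288)],[(375,232.5),(420,261.2),(400.4,292.6),(355.6,262.6)],.016),
 snack=([(405.7,238.8),(428.2,238.8),(431,252),(407.3,252)],[(399.5,157.5),(410,167.8),(395,181.3),(384.5,170.8)],.058),
 tub=([(170.1,184.7)],[(160.7,273.1)],.044),triv=([(220.5,153)],[(150.3,192.8)],.008))
for k,(s,t,z) in D.items():
    a,b=onz('scene',s,z),onz('top',t,z); print(k,a.mean(0)[:2],b.mean(0)[:2],'diff',(a.mean(0)-b.mean(0))[:2],'mid',((a+b)/2).mean(0)[:2])
    if len(s)==4:
        for X in(a,b):
            v=X[1]-X[0]+X[2]-X[3];w=X[2]-X[1]+X[3]-X[0];print('  yaw',np.degrees(np.arctan2(v[1],v[0])),np.degrees(np.arctan2(w[1],w[0]))-90,np.linalg.norm(v)/2,np.linalg.norm(w)/2)
E
python3 -m crank '{"slide":[[0,0,50],[30,-60,50],[60,-120,50],[90,-180,50],[120,-240,50],[150,-300,50],[180,-360,50],[210,-420,50],[240,-480,50],[270,-540,50]],"roll":[0,-8,-16,-24,-32,-40,-48,-56,-64,-72],"hand":[1,1,1,1,1,1,1,1,1,1]}'
```

```text
box [0.5557 0.0326] [0.5572 0.0348] diff [-0.0015 -0.0022] mid [0.5564 0.0337]
  yaw -97.75965584080558 82.93520384458157 0.26003398221176466 0.09058951287299749
  yaw -97.34165922728444 83.0560649252329 0.26118945085112527 0.09159916051634133
jar [ 0.5486 -0.0376] [ 0.5488 -0.0346] diff [-0.0002 -0.003 ] mid [ 0.5487 -0.0361]
tin [0.5646 0.0906] [0.5672 0.0967] diff [-0.0026 -0.0061] mid [0.5659 0.0936]
div [ 0.3443 -0.3191] [ 0.346  -0.3156] diff [-0.0017 -0.0035] mid [ 0.3451 -0.3173]
  yaw -129.51788343814852 50.344965320599584 0.13990180497192542 0.09941067319281881
  yaw -128.01172752412472 51.237631145302515 0.13824917863593905 0.09859822028607862
snack [ 0.5848 -0.3645] [ 0.5863 -0.3609] diff [-0.0015 -0.0035] mid [ 0.5856 -0.3627]
  yaw -49.632639069067835 -233.4348836726767 0.054760731427323295 0.042392178083600025
  yaw -141.77080488785137 37.424336121622275 0.03916745017943506 0.056572627621950686
tub [0.3554 0.2728] [0.3565 0.276 ] diff [-0.0011 -0.0031] mid [0.356  0.2744]
triv [0.5769 0.3063] [0.5809 0.3112] diff [-0.004  -0.0049] mid [0.5789 0.3088]
t: 1.35
position: [0.4481, 0.1409, 0.2813]
eef_rot: [-0.0, 0.702, 0.712, 0.0]
wrist_force: [1.6, 0.1, -0.3]
opening: 0.0854
gripper_force: 0.0
```

```bash
python3 -m crank '{"slide":[[28,-47,0],[55,-95,0],[83,-142,0],[83,-142,-50],[83,-142,-80],[83,-142,-110],[83,-142,-110],[83,-142,-110],[83,-142,-110]],"roll":[-3,-6,-8.5,-8.5,-8.5,-8.5,-8.5,-8.5,-8.5],"hand":[1,1,1,1,1,1,1,1,1]}'
python3 - <<'E'
from h import *
t=arm.capture('top')[:,:,::-1]; s=arm.capture('scene')[:,:,::-1]
p=arm.read_state()['position']; print(p, proj('top',p),proj('scene',p))
c1=crop(np.ascontiguousarray(t),(230,140,330,240),4,''); c2=crop(np.ascontiguousarray(s),(250,110,350,210),4,'')
cv2.imwrite('pics/e.png',np.hstack([c1,c2]))
E
```

```text
t: 2.48
position: [0.5316, 0.0009, 0.1726]
eef_rot: [0.001, 0.751, 0.66, 0.001]
wrist_force: [0.2, 0.0, -0.5]
opening: 0.0851
gripper_force: 0.0
[0.5312973  0.00091936 0.17234478] [[262.1323005  187.05539036]] [[286.38547882 156.9060886 ]]
```

View pics/e.png

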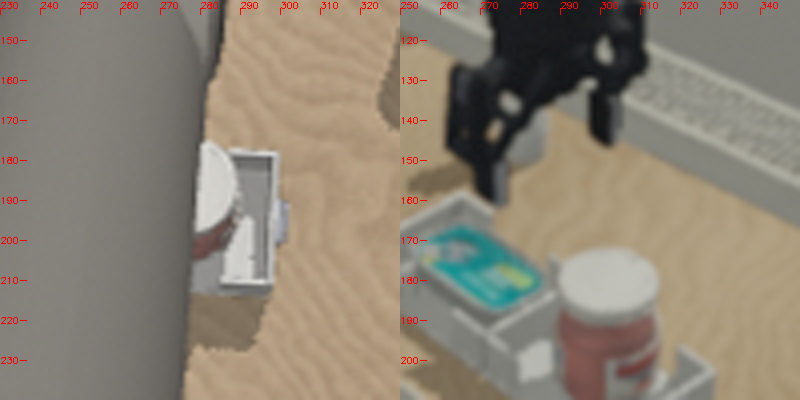

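The scene crop shows the hand's fingertips at about (274,161) and (301,147). That agrees with the projected TCP to about 2 px. The move was clipped, so the hand is 40 mm short of the jar. I'll move over it, descend and grip.

```bash
python3 -m crank '{"slide":[[9,-18,0],[17.5,-36.5,0],[17.5,-36.5,0],[17.5,-36.5,-40],[17.5,-36.5,-70],[17.5,-36.5,-90],[17.5,-36.5,-104],[17.5,-36.5,-104],[17.5,-36.5,-104]],"roll":[0,0,0,0,0,0,0,0,0],"hand":[1,1,1,1,1,1,1,1,1]}'
python3 -m crank '{"slide":[[0,0,0],[0,0,0],[0,0,0],[0,0,0],[0,0,0],[0,0,0],[0,0,0],[0,0,0]],"roll":[0,0,0,0,0,0,0,0],"hand":[0.7,0.5,0.3,0,0,0,0,0]}' 50
```

```text
t: 3.7
position: [0.5488, -0.0356, 0.0681]
eef_rot: [0.0, 0.751, 0.66, 0.001]
wrist_force: [1.0, -0.6, 0.5]
opening: 0.0857
gripper_force: 0.0
t: 4.7
position: [0.549, -0.0357, 0.0685]
eef_rot: [0.0, 0.751, 0.66, 0.001]
wrist_force: [-0.7, -0.4, 7.2]
opening: 0.0649
gripper_force: 53.6
```

```bash
python3 -m crank '{"slide":[[0,0,10],[0,0,30],[0,0,60],[0,0,90],[2,20,100],[5,50,100],[8,85,100],[11,120,100],[14,155,100],[17,190,100]],"roll":[0,0,0,0,0,0,0,0,0,0],"hand":[0,0,0,0,0,0,0,0,0,0]}'
python3 -m crank '{"slide":[[3,35,0],[6,70,0],[9,105,0],[12,130,0],[14,145,0],[15,155,0],[15,155,0]],"roll":[0,0,0,0,0,0,0],"hand":[0,0,0,0,0,0,0]}'
python3 - <<'E'
from h import *
t=np.ascontiguousarray(arm.capture('top')[:,:,::-1]); s=np.ascontiguousarray(arm.capture('scene')[:,:,::-1])
cv2.imwrite('pics/f.png',np.hstack([crop(s,(180,90,280,190),4,''),crop(s,(230,150,330,250),4,'')]))
E
```

```text
t: 5.95
position: [0.5645, 0.1552, 0.1674]
eef_rot: [-0.0, 0.751, 0.66, -0.0]
wrist_force: [1.1, -0.1, -4.5]
opening: 0.0654
gripper_force: 56.7
t: 6.82
position: [0.5802, 0.3091, 0.1672]
eef_rot: [0.0, 0.751, 0.66, -0.0]
wrist_force: [-0.3, -1.3, -5.2]
opening: 0.0648
gripper_force: 56.7
```

View pics/f.png

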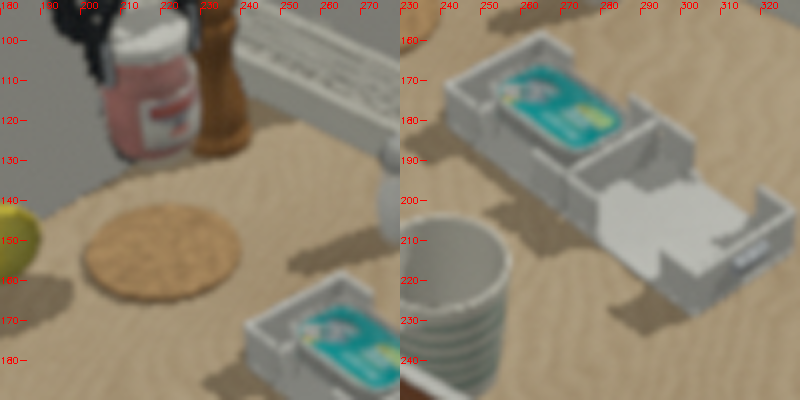

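The jar hangs upright at (217,130), and the plain bay is now empty (scene crop, 290,205). Lowering it on the trivet.

```bash
python3 -m crank '{"slide":[[0,0,-25],[0,0,-55],[0,0,-78],[0,0,-89],[0,0,-92],[0,0,-94],[0,0,-95],[0,0,-95]],"roll":[0,0,0,0,0,0,0,0],"hand":[0,0,0,0,0,0,0,0]}'
```

```text
t: 7.92
position: [0.5804, 0.3095, 0.0728]
eef_rot: [0.0, 0.751, 0.66, 0.0]
wrist_force: [0.4, 0.6, -4.0]
opening: 0.065
gripper_force: 56.6
```

```bash
python3 -m crank '{"slide":[[0,0,-0.7],[0,0,-1],[0,0,-1],[0,0,-1],[0,0,-1],[0,0,-1],[0,0,-1]],"roll":[0,0,0,0,0,0,0],"hand":[0,0,0.85,0.9,1,1,1]}'
python3 -m crank '{"slide":[[0,0,20],[0,0,60],[0,0,110],[-4,-50,130],[-7,-100,130],[-10,-150,130],[-12,-190,130],[-13.5,-211,130],[-13.5,-211,130],[-13.5,-211,130]],"roll":[0,0,0,0,0,0,0,0,0,0],"hand":[1,1,1,1,1,1,1,1,1,1]}'
python3 - <<'E'
from h import *
t=np.ascontiguousarray(arm.capture('top')[:,:,::-1]); s=np.ascontiguousarray(arm.capture('scene')[:,:,::-1])
p=arm.read_state()['position']; print(p, proj('scene',p+[0,0,.013]))
cv2.imwrite('pics/g.png',np.hstack([crop(s,(195,90,295,190),4,''),crop(s,(230,150,330,250),4,'')]))
cv2.imwrite('pics/gtop.png',t)
E
```

```text
t: 8.8
position: [0.5802, 0.3093, 0.0712]
eef_rot: [0.0, 0.751, 0.66, -0.0]
wrist_force: [0.1, -0.6, 0.0]
opening: 0.0853
gripper_force: 0.0
t: 10.05
position: [0.5669, 0.1006, 0.2015]
eef_rot: [-0.0, 0.75, 0.661, 0.0]
wrist_force: [-0.9, 0.7, -0.4]
opening: 0.0853
gripper_force: 0.0
[0.56675153 0.10054885 0.20115424] [[265.96962877 122.50976578]]
```

View pics/g.png

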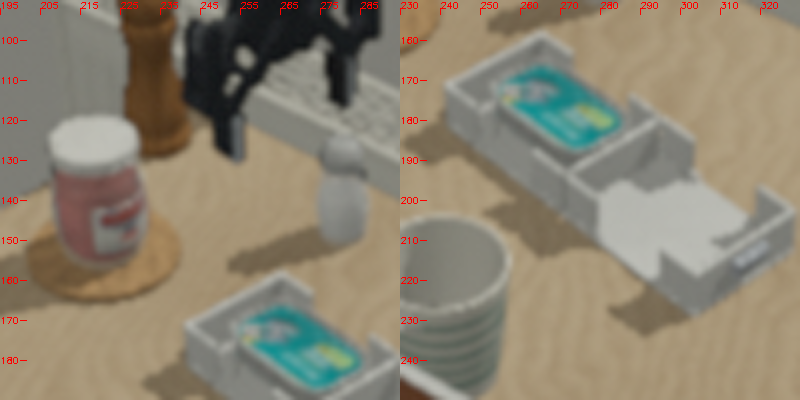

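The jar stands upright on the trivet at (219,140). Fingertips at (254.2,130) and (281.2,116.7) put their midpoint about (+1.4,+1.5) px off the projection, so I'll correct the scene camera with that.

```bash
python3 - <<'E'
from h import *
np.set_printoptions(precision=4,suppress=True)
o=np.array([1.4,1.5])
D=dict(box=([(265.4,157.9),(328.6,202.6),(304,219),(241.4,171.1)],[(203.3,172.2),(299.7,178),(298.3,210.8),(200.3,205.5)],.04),
 jar0=([(302.1,180)],[(276.5,186.3)],.106),tin=([(269.9,177.1)],[(227.3,189.8)],.036),
 div=([(354.6,281.6),(373.2,333.6),(327,340),(313.4,288)],[(375,232.5),(420,261.2),(400.4,292.6),(355.6,262.6)],.016),
 snack=([(405.7,238.8),(428.2,238.8),(431,252),(407.3,252)],[(399.5,157.5),(410,167.8),(395,181.3),(384.5,170.8)],.058),
 tub=([(170.1,184.7)],[(160.7,273.1)],.044))
for k,(s,t,z) in D.items():
    a,b=onz('scene',np.array(s)-o,z).mean(0)[:2],onz('top',t,z).mean(0)[:2]; print(k,a,b,a-b, 'tri',tri(np.array(s)-o,t).mean(0) if k not in('div','snack') else '')
E
```

```text
box [0.558  0.0397] [0.5572 0.0348] [0.0008 0.0049] tri [0.5547 0.0355 0.0448]
jar0 [ 0.5509 -0.0311] [ 0.5488 -0.0346] [0.0022 0.0036] tri [ 0.5473 -0.0343  0.1102]
tin [0.567 0.098] [0.5672 0.0967] [-0.0002  0.0014] tri [0.5664 0.0969 0.0371]
div [ 0.3455 -0.3144] [ 0.346  -0.3156] [-0.0005  0.0012] tri 
snack [ 0.587  -0.3595] [ 0.5863 -0.3609] [0.0006 0.0014] tri 
tub [0.3571 0.2807] [0.3565 0.276 ] [0.0005 0.0048] tri [0.3551 0.2757 0.0482]
```

```bash
python3 -m crank '{"slide":[[0,-3.5,-40],[0,-3.5,-90],[0,-3.5,-130],[0,-3.5,-160],[0,-3.5,-180],[0,-3.5,-190],[0,-3.5,-195],[0,-3.5,-195],[0,-3.5,-195]],"roll":[0,0,0,0,0,0,0,0,0],"hand":[1,1,1,1,1,1,1,1,1]}'
python3 -m crank '{"slide":[[0,0,0],[0,0,0],[0,0,0],[0,0,0],[0,0,0],[0,0,0],[0,0,0],[0,0,0]],"roll":[0,0,0,0,0,0,0,0],"hand":[0.85,0.75,0.6,0.3,0,0,0,0]}' 40
python3 -m crank '{"slide":[[0,0,5],[0,0,20],[0,0,50],[0,0,80],[0,0,80]],"roll":[0,0,0,0,0],"hand":[0,0,0,0,0]}'
```

```text
t: 11.28
position: [0.5673, 0.0949, 0.0071]
eef_rot: [0.0, 0.751, 0.66, 0.001]
wrist_force: [-0.2, 1.0, -0.3]
opening: 0.0854
gripper_force: 0.0
t: 12.28
position: [0.5673, 0.0948, 0.0071]
eef_rot: [0.0, 0.751, 0.66, 0.001]
wrist_force: [-1.7, -1.0, 7.1]
opening: 0.0589
gripper_force: 41.8
t: 12.9
position: [0.5684, 0.095, 0.089]
eef_rot: [0.001, 0.751, 0.66, 0.002]
wrist_force: [0.4, 0.2, -1.4]
opening: 0.0588
gripper_force: 43.5
```

```bash
python3 -m crank '{"slide":[[-5,-30,0],[-10,-65,0],[-15,-100,0],[-19.5,-126,0],[-19.5,-126,0],[-19.5,-126,0],[-19.5,-126,-30],[-19.5,-126,-60],[-19.5,-126,-60]],"roll":[0,0,0,0,0,0,0,0,0],"hand":[0,0,0,0,0,0,0,0,0]}'
python3 - <<'E'
from h import *
s=np.ascontiguousarray(arm.capture('scene')[:,:,::-1]);t=np.ascontiguousarray(arm.capture('top')[:,:,::-1])
cv2.imwrite('pics/i.png',np.hstack([crop(s,(230,150,330,250),4,''),crop(t,(190,150,290,250),4,'')]))
E
```

```text
t: 14.02
position: [0.5455, -0.0296, 0.0244]
eef_rot: [-0.002, 0.751, 0.661, -0.002]
wrist_force: [-0.2, 0.3, -1.6]
opening: 0.059
gripper_force: 43.9
```

View pics/i.png

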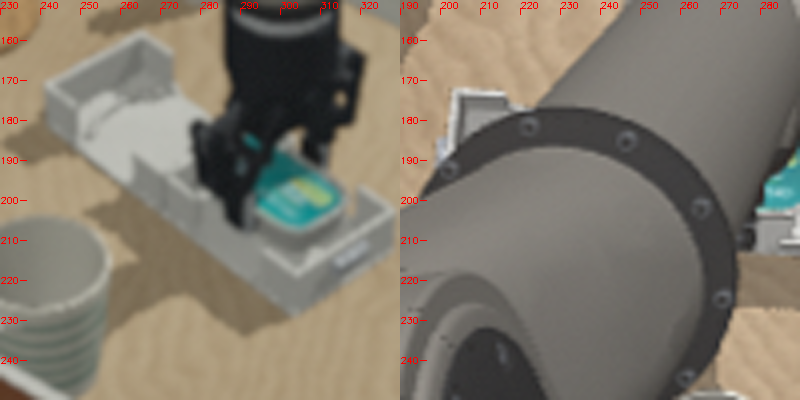

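The scene crop shows the tin held level inside the plain bay at (303,200), clear of the walls. I'll lower it the rest of the way.

```bash
python3 -m crank '{"slide":[[0,0,0],[0,0,-10],[0,0,-18],[0,0,-24],[0,0,-26],[0,0,-27],[0,0,-27]],"roll":[0,0,0,0,0,0,0],"hand":[0,0,0,0,0,0,0]}'
```

```text
t: 15.0
position: [0.5469, -0.0312, 0.001]
eef_rot: [-0.001, 0.751, 0.66, 0.0]
wrist_force: [-8.7, 1.8, 24.0]
opening: 0.0588
gripper_force: 45.7
```

```bash
python3 -m crank '{"slide":[[0,0,1],[0,0,1],[0,0,1],[0,0,1],[0,0,1],[0,0,1],[0,0,20],[0,0,60],[0,0,110],[0,0,150]],"roll":[0,0,0,0,0,0,0,0,0,0],"hand":[0,0.8,0.9,1,1,1,1,1,1,1]}'
python3 -m crank '{"slide":[[3,40,10],[7,90,30],[12,140,50],[17,190,50],[22,240,50],[27,290,50],[32,330,50],[34,340,50],[34,340,50],[34,340,50]],"roll":[0,0,0,0,0,0,0,0,0,0],"hand":[1,1,1,1,1,1,1,1,1,1]}'
python3 - <<'E'
from h import *
s=np.ascontiguousarray(arm.capture('scene')[:,:,::-1]);t=np.ascontiguousarray(arm.capture('top')[:,:,::-1])
cv2.imwrite('pics/j.png',np.hstack([crop(s,(230,150,330,250),4,''),crop(t,(190,150,290,250),4,'')]))
cv2.imwrite('pics/jt.png',t)
E
```

```text
t: 16.25
position: [0.5475, -0.0315, 0.1524]
eef_rot: [0.001, 0.751, 0.66, 0.001]
wrist_force: [0.6, 0.3, -0.3]
opening: 0.0857
gripper_force: 0.0
t: 17.5
position: [0.5815, 0.3065, 0.1999]
eef_rot: [0.0, 0.752, 0.659, -0.0]
wrist_force: [-0.3, -0.1, -0.3]
opening: 0.0855
gripper_force: 0.0
```

View pics/j.png

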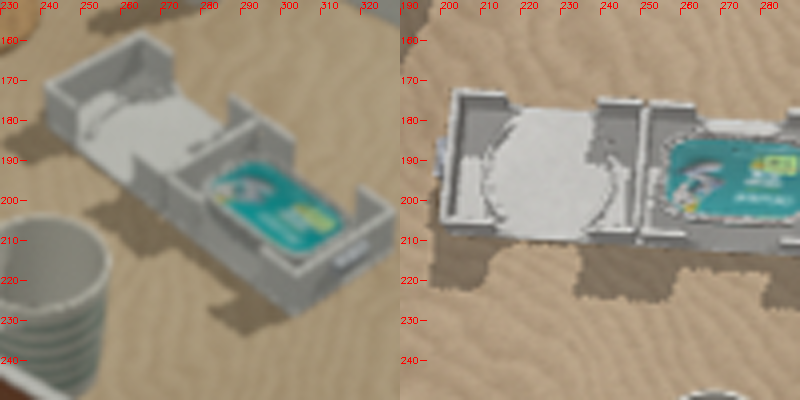

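The tin lies flat in the plain bay, centred at about (273,191) in the top view. The empty seat's ridges show at columns 211 and 243. Next I fetch the jar.

```bash
python3 - <<'E'
from h import *
print(onz('top',[(227.1,190.3)],.010))
E
python3 -m crank '{"slide":[[-1.3,2.8,0],[-1.3,2.8,-50],[-1.3,2.8,-90],[-1.3,2.8,-115],[-1.3,2.8,-128],[-1.3,2.8,-128],[-1.3,2.8,-128]],"roll":[0,0,0,0,0,0,0],"hand":[1,1,1,1,1,1,1]}'
python3 -m crank '{"slide":[[0,0,0],[0,0,0],[0,0,0],[0,0,0],[0,0,0],[0,0,0],[0,0,0]],"roll":[0,0,0,0,0,0,0],"hand":[0.7,0.5,0.3,0,0,0,0]}' 50
python3 -m crank '{"slide":[[0,0,10],[0,0,30],[0,0,60],[0,0,90],[-2,-30,90],[-5,-70,90],[-8,-110,90],[-11,-150,90],[-13,-190,90],[-15,-211,90]],"roll":[0,0,0,0,0,0,0,0,0,0],"hand":[0,0,0,0,0,0,0,0,0,0]}'
python3 -m crank '{"slide":[[0,0,0],[0,0,0],[0,0,0],[0,0,0]],"roll":[0,0,0,0],"hand":[0,0,0,0]}'
```

```text
[[0.57281834 0.09981535 0.01      ]]
t: 18.48
position: [0.5808, 0.3119, 0.0726]
eef_rot: [0.0, 0.751, 0.66, 0.001]
wrist_force: [-0.2, 0.1, 0.1]
opening: 0.0853
gripper_force: 0.0
t: 19.35
position: [0.5808, 0.312, 0.0729]
eef_rot: [0.0, 0.751, 0.66, 0.001]
wrist_force: [-0.5, -0.2, 6.4]
opening: 0.0646
gripper_force: 54.1
t: 20.6
position: [0.5648, 0.0978, 0.1624]
eef_rot: [0.0, 0.752, 0.659, 0.0]
wrist_force: [-0.3, 0.7, -4.2]
opening: 0.0649
gripper_force: 56.6
t: 21.1
position: [0.5649, 0.1017, 0.1612]
eef_rot: [-0.0, 0.751, 0.661, -0.0]
wrist_force: [0.5, 0.5, -5.3]
opening: 0.0645
gripper_force: 56.5
```

```bash
python3 -m crank '{"slide":[[0,-1,-25],[0,-1,-50],[0,-1,-70],[0,-1,-80],[0,-1,-85],[0,-1,-89],[0,-1,-91],[0,-1,-92],[0,-1,-92]],"roll":[0,0,0,0,0,0,0,0,0],"hand":[0,0,0,0,0,0,0,0,0]}'
python3 - <<'E'
from h import *
s=np.ascontiguousarray(arm.capture('scene')[:,:,::-1])
cv2.imwrite('pics/k.png',crop(s,(225,110,325,210),5,''))
E
```

```text
t: 22.22
position: [0.565, 0.0996, 0.0695]
eef_rot: [0.0, 0.751, 0.66, 0.0]
wrist_force: [-0.0, -0.2, -4.8]
opening: 0.0648
gripper_force: 56.5
```

```bash
python3 -m crank '{"slide":[[0,0,-0.7],[0,0,-1.2],[0,0,-1.2]],"roll":[0,0,0],"hand":[0,0,0]}'
```

```text
t: 22.65
position: [0.5652, 0.0996, 0.0688]
eef_rot: [-0.0, 0.751, 0.66, 0.0]
wrist_force: [-2.8, 0.1, 5.1]
opening: 0.0649
gripper_force: 57.3
```

```bash
python3 -m crank '{"slide":[[0,0,0.5],[0,0,0.5],[0,0,0.5],[0,0,0.5],[0,0,30],[0,0,80],[0,0,130],[-10,-40,170],[-20,-80,170],[-30,-120,170]],"roll":[0,0,0,0,0,0,0,0,0,0],"hand":[0.85,0.9,1,1,1,1,1,1,1,1]}'
python3 -m crank '{"slide":[[-21,-35,0],[-42,-70,0],[-63,-105,0],[-84,-140,0],[-105,-175,0],[-126,-210,0],[-147,-245,0],[-168,-270,0],[-180,-285,0],[-189,-300,0]],"roll":[6,12,18,24,30,36,42,48,54,58.6],"hand":[0.6,0.6,0.6,0.6,0.6,0.6,0.6,0.6,0.6,0.6]}'
python3 -m crank '{"slide":[[0,0,0],[0,0,0],[0,0,0]],"roll":[0,0,0],"hand":[0.6,0.6,0.6]}'
python3 - <<'E'
from h import *
s=np.ascontiguousarray(arm.capture('scene')[:,:,::-1]);t=np.ascontiguousarray(arm.capture('top')[:,:,::-1])
p=arm.read_state(); q=p['eef_rot'];M=R.from_quat([q[1],q[2],q[3],q[0]]).as_matrix();print('yaw',np.degrees(np.arctan2(M[1,1],M[0,1])))
p=p['position'];print(p,proj('scene',p+[0,0,.008]),proj('top',p))
cv2.imwrite('pics/k.png',np.hstack([crop(s,(225,120,325,220),4,''),crop(s,(290,240,390,340),4,'')]))
E
```

```text
t: 23.9
position: [0.5347, -0.0215, 0.2388]
eef_rot: [0.0, 0.751, 0.66, 0.001]
wrist_force: [0.5, -0.7, -1.4]
opening: 0.0856
gripper_force: 0.0
t: 25.15
position: [0.345, -0.3211, 0.2381]
eef_rot: [0.0, 0.331, 0.944, 0.0]
wrist_force: [1.0, 0.2, 0.4]
opening: 0.0511
gripper_force: 0.0
t: 25.52
position: [0.3464, -0.3197, 0.238]
eef_rot: [-0.0, 0.332, 0.943, 0.0]
wrist_force: [-0.8, -0.2, 0.2]
opening: 0.0513
gripper_force: 0.0
yaw 51.2498496464815
[ 0.34633151 -0.31986295  0.23807348] [[351.47605824 238.22029042]] [[416.37116407 252.40120373]]
```

View pics/k.png

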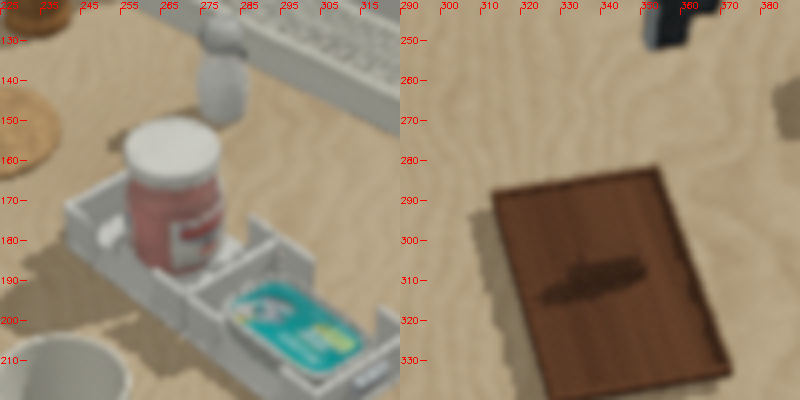

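The jar stands upright in its seat, lid at (268,157) in the scene crop, with both ridges visible beside it. The divider grip is at about (338,309). I'll descend and pinch.

```bash
python3 -m crank '{"slide":[[0,3,-50],[0,3,-100],[0,3,-150],[0,3,-185],[0,3,-205],[0,3,-215],[0,3,-222],[0,3,-222],[0,3,-222]],"roll":[0,0,0,0,0,0,0,0,0],"hand":[0.6,0.6,0.6,0.6,0.6,0.6,0.6,0.6,0.6]}'
python3 -m crank '{"slide":[[0,0,0],[0,0,0],[0,0,0],[0,0,0],[0,0,0],[0,0,0],[0,0,0],[0,0,0]],"roll":[0,0,0,0,0,0,0,0],"hand":[0.4,0.3,0.2,0.1,0,0,0,0]}' 60
```

```text
t: 26.75
position: [0.3463, -0.3177, 0.0167]
eef_rot: [0.001, 0.332, 0.943, -0.0]
wrist_force: [-0.2, -0.3, -0.4]
opening: 0.0513
gripper_force: 0.0
t: 27.75
position: [0.346, -0.3174, 0.0163]
eef_rot: [0.0, 0.332, 0.943, 0.0]
wrist_force: [0.5, 0.3, 6.4]
opening: 0.0087
gripper_force: 58.6
```

```bash
python3 -m crank '{"slide":[[0,0,10],[0,0,40],[0,0,90],[0,0,130],[20,29,160],[45,64,160],[70,100,160],[95,135,160],[120,170,160],[145,206,160]],"roll":[0,0,0,0,3,8,13,18,22,26],"hand":[0,0,0,0,0,0,0,0,0,0]}'
python3 -m crank '{"slide":[[20,28,0],[40,57,0],[52,74,0],[57,81,0],[57,81,-30],[57,81,-60],[57,81,-75],[57,81,-75],[57,81,-75]],"roll":[3,5,5,5,5,5,5,5,5],"hand":[0,0,0,0,0,0,0,0,0]}'
python3 - <<'E'
from h import *
s=np.ascontiguousarray(arm.capture('scene')[:,:,::-1]);t=np.ascontiguousarray(arm.capture('top')[:,:,::-1])
p=arm.read_state(); q=p['eef_rot'];M=R.from_quat([q[1],q[2],q[3],q[0]]).as_matrix();print('yaw',np.degrees(np.arctan2(M[1,1],M[0,1])))
print(p['position'],M[:,2])
cv2.imwrite('pics/l.png',np.hstack([crop(s,(240,130,340,230),4,''),crop(t,(230,150,330,250),4,'')]))
E
```

```text
t: 29.0
position: [0.4912, -0.1104, 0.1765]
eef_rot: [0.0, 0.111, 0.994, -0.0]
wrist_force: [-0.1, -0.6, -0.5]
opening: 0.0089
gripper_force: 58.7
t: 30.12
position: [0.5486, -0.0309, 0.1021]
eef_rot: [0.001, 0.068, 0.998, 0.0]
wrist_force: [-0.6, -0.0, -1.4]
opening: 0.0086
gripper_force: 58.7
yaw 82.18982465937117
[ 0.54872107 -0.03056635  0.10221729] [ 2.01855562e-03  2.42192973e-04 -9.99997933e-01]
```

View pics/l.png

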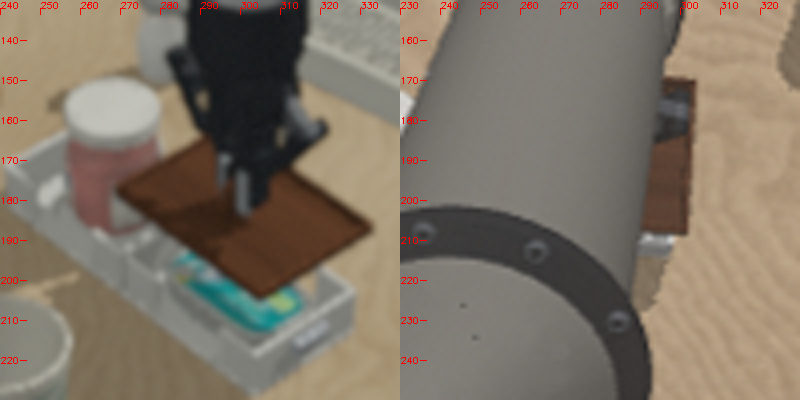

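The divider hangs level over the tin bay. Its scene corners are (305,204.2) and (333,187), and its outer end edge in the top view runs (303.8,170) to (301.8,208.5). I'll compare those with the box end corners.

```bash
python3 - <<'E'
from h import *
np.set_printoptions(precision=4,suppress=True)
th=np.radians(82.6);ex=np.array([np.cos(th),np.sin(th)]);ey=np.array([-ex[1],ex[0]])
for o in((0,0),(.7,.75)):
    d=onz('scene',np.array([(305,204.2),(333,187)])-o,.102)[:,:2]; b=onz('scene',np.array([(304,219),(328.6,202.6)])-o,.04)[:,:2]
    print('scene',d.mean(0),b.mean(0),'in box axes',((d-b).mean(0)@ex),((d-b).mean(0)@ey), np.linalg.norm(d[1]-d[0]))
d=onz('top',[(303.75,170),(301.75,208.5)],.102)[:,:2]; b=onz('top',[(299.7,178),(298.3,210.8)],.04)[:,:2]
print('top',d.mean(0),b.mean(0),((d-b).mean(0)@ex),((d-b).mean(0)@ey),np.linalg.norm(d[1]-d[0]))
p=arm.read_state()['position'][:2]; print('tcp-derived end',p-.071*ex)
E
```

```text
scene [ 0.5336 -0.1054] [ 0.5381 -0.0962] in box axes -0.009710399881942803 0.0032776003375934804 0.09755146925421151
scene [ 0.5347 -0.1023] [ 0.5392 -0.093 ] in box axes -0.009773390607332037 0.00322889016532468 0.0977346418979801
top [ 0.538  -0.1006] [ 0.5405 -0.0947] -0.006217572142532256 0.0016530703586795895 0.10111615811528009
tcp-derived end [ 0.5396 -0.101 ]
```

```bash
python3 -m crank '{"slide":[[1,2,0],[1,2,-20],[1,2,-36],[1,2,-43],[1,2,-46],[1,2,-49],[1,2,-50.5],[1,2,-50.5]],"roll":[0.4,0.4,0.4,0.4,0.4,0.4,0.4,0.4],"hand":[0,0,0,0,0,0,0,0]}'
python3 - <<'E'
from h import *
s=np.ascontiguousarray(arm.capture('scene')[:,:,::-1])
cv2.imwrite('pics/m.png',crop(s,(245,145,345,225),7,''))
E
```

```text
t: 31.22
position: [0.549, -0.0284, 0.0508]
eef_rot: [0.0, 0.064, 0.998, 0.0]
wrist_force: [0.3, 0.3, -1.4]
opening: 0.0087
gripper_force: 58.7
```

View pics/m.png

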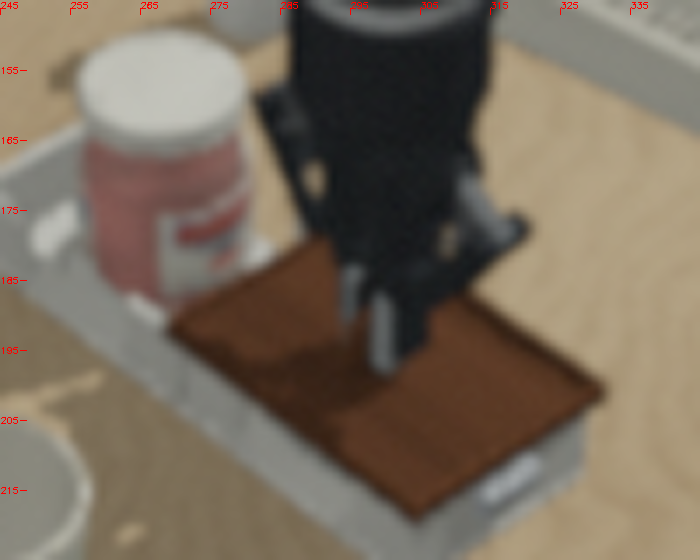

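The divider has gone down with no contact force at z 0.051, so the battens are inside the walls. Its near corner is at (305,219), beside the box corner. Pressing lightly, then releasing.

```bash
python3 -m crank '{"slide":[[0,0,-0.8],[0,0,-1.2],[0,0,-1.2]],"roll":[0,0,0],"hand":[0,0,0]}'
python3 -m crank '{"slide":[[0,0,0],[0,0,0],[0,0,0],[0,0,0],[0,0,0],[0,0,30],[0,0,80],[0,0,130],[0,0,180],[0,0,200]],"roll":[0,0,0,0,0,0,0,0,0,0],"hand":[0.2,0.35,0.45,0.45,0.45,0.45,0.45,0.45,0.45,0.45]}'
```

```text
t: 31.65
position: [0.5491, -0.0284, 0.0504]
eef_rot: [0.0, 0.065, 0.998, 0.0]
wrist_force: [-2.6, 0.0, 8.1]
opening: 0.0087
gripper_force: 60.1
t: 32.9
position: [0.5501, -0.0287, 0.2526]
eef_rot: [0.002, 0.065, 0.998, 0.001]
wrist_force: [0.1, -0.0, 0.3]
opening: 0.0383
gripper_force: 0.0
```

```bash
python3 -m crank '{"slide":[[3,-30,-10],[6,-60,-20],[9,-90,-30],[12,-125,-30],[15,-160,-30],[18,-190,-30],[21,-220,-30],[25,-250,-30],[29,-275,-30],[31,-295,-30]],"roll":[-10,-20,-30,-40,-50,-60,-70,-80,-90,-100],"hand":[1,1,1,1,1,1,1,1,1,1]}'
python3 -m crank '{"slide":[[2,-13,0],[4,-26,0],[5,-37,0],[5,-37,0],[5,-37,0],[5,-37,0]],"roll":[-10,-20,-30,-34,-34,-34],"hand":[1,1,1,1,1,1]}'
python3 - <<'E'
from h import *
s=np.ascontiguousarray(arm.capture('scene')[:,:,::-1]);t=np.ascontiguousarray(arm.capture('top')[:,:,::-1])
p=arm.read_state(); q=p['eef_rot'];M=R.from_quat([q[1],q[2],q[3],q[0]]).as_matrix();print('yaw',np.degrees(np.arctan2(M[1,1],M[0,1])))
p=p['position'];print(p,proj('scene',p+[0,0,.013]))
cv2.imwrite('pics/n.png',np.hstack([crop(s,(370,150,470,250),4,''),crop(s,(245,140,345,240),4,'')]))
E
```

```text
t: 34.15
position: [0.5798, -0.3244, 0.2192]
eef_rot: [-0.0, 0.808, 0.59, -0.0]
wrist_force: [-0.1, -0.6, 0.1]
opening: 0.0855
gripper_force: 0.0
t: 34.9
position: [0.5849, -0.3601, 0.2193]
eef_rot: [-0.0, 0.943, 0.331, 0.0]
wrist_force: [0.3, 0.2, -0.0]
opening: 0.0857
gripper_force: 0.0
yaw -51.32286765732591
[ 0.58494846 -0.36017669  0.21944215] [[430.40134124 189.54443014]]
```

View pics/n.png

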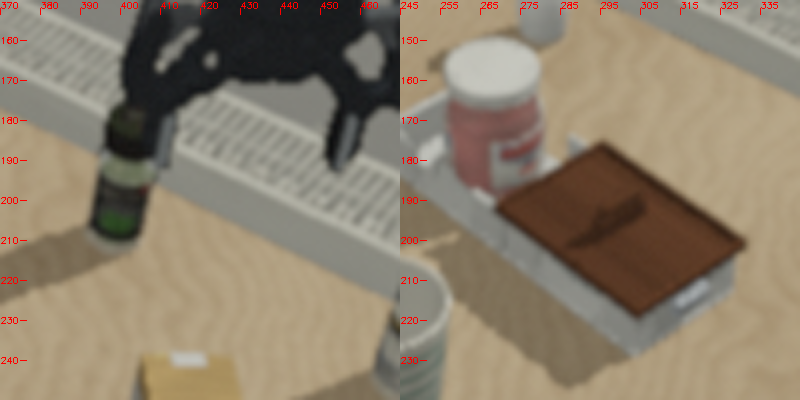

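The divider sits level on the walls and the carton waits below the hand. By my count that was my 15th picture, one over the limit of 14, so I won't view any more. From here I check by force and position readings and by image code.

```bash
python3 -m crank '{"slide":[[1.5,-0.5,-40],[1.5,-0.5,-90],[1.5,-0.5,-130],[1.5,-0.5,-165],[1.5,-0.5,-188],[1.5,-0.5,-198],[1.5,-0.5,-203],[1.5,-0.5,-203],[1.5,-0.5,-203]],"roll":[0,0,0,0,0,0,0,0,0],"hand":[1,1,1,1,1,1,1,1,1]}'
python3 -m crank '{"slide":[[0,0,0],[0,0,0],[0,0,0],[0,0,0],[0,0,0],[0,0,0],[0,0,0],[0,0,0]],"roll":[0,0,0,0,0,0,0,0],"hand":[0.85,0.75,0.6,0.4,0.2,0,0,0]}' 30
```

```text
t: 36.12
position: [0.5869, -0.3613, 0.0174]
eef_rot: [0.001, 0.944, 0.331, 0.001]
wrist_force: [-1.2, -0.4, 0.6]
opening: 0.0857
gripper_force: 0.0
t: 37.12
position: [0.5865, -0.3611, 0.0167]
eef_rot: [0.0, 0.944, 0.331, 0.0]
wrist_force: [0.3, 0.0, 5.3]
opening: 0.0558
gripper_force: 32.9
```

```bash
python3 -m crank '{"slide":[[0,0,10],[0,0,40],[0,0,80],[-3,15,120],[-8,50,130],[-14,90,130],[-20,130,130],[-26,175,130],[-32,215,130],[-37,250,130]],"roll":[0,0,0,0,7,14,21,28,35,43.9],"hand":[0,0,0,0,0,0,0,0,0,0]}'
python3 -m crank '{"slide":[[-3,25,0],[-5,40,0],[-5,47,0],[-5,47,0],[-5,47,0],[-5,47,0]],"roll":[0,0,0,0,0,0],"hand":[0,0,0,0,0,0]}'
```

```text
t: 38.38
position: [0.5487, -0.1092, 0.1464]
eef_rot: [-0.0, 0.75, 0.661, -0.0]
wrist_force: [-0.5, -0.4, -0.6]
opening: 0.0557
gripper_force: 32.6
t: 39.12
position: [0.5444, -0.0649, 0.1465]
eef_rot: [0.0, 0.752, 0.659, -0.0]
wrist_force: [0.4, 0.1, -0.4]
opening: 0.0558
gripper_force: 32.6
```

```bash
python3 -m crank '{"slide":[[0,0.5,-25],[0,0.5,-50],[0,0.5,-70],[0,0.5,-78],[0,0.5,-81],[0,0.5,-83],[0,0.5,-84],[0,0.5,-84]],"roll":[0,0,0,0,0,0,0,0],"hand":[0,0,0,0,0,0,0,0]}'
```

```text
t: 40.12
position: [0.5446, -0.0633, 0.0627]
eef_rot: [0.0, 0.752, 0.659, 0.0]
wrist_force: [0.0, -0.4, 0.2]
opening: 0.0558
gripper_force: 32.5
```

```bash
python3 -m crank '{"slide":[[0,0,-0.7],[0,0,-1.2],[0,0,-1.2],[0,0,-1.2]],"roll":[0,0,0,0],"hand":[0,0,0,0]}'
```

```text
t: 40.62
position: [0.5445, -0.0634, 0.0616]
eef_rot: [-0.0, 0.752, 0.659, 0.0]
wrist_force: [-1.7, 1.2, 5.8]
opening: 0.0559
gripper_force: 33.1
```

```bash
python3 -m crank '{"slide":[[0,0,0.5],[0,0,0.5],[0,0,0.5],[0,0,0.5],[0,0,30],[0,0,80],[0,0,130],[-10,20,150],[-30,60,150],[-50,100,150]],"roll":[0,0,0,0,0,0,0,0,0,0],"hand":[0.7,0.8,0.9,1,1,1,1,1,1,1]}'
python3 -m crank '{"slide":[[-24,40,0],[-48,80,0],[-72,120,0],[-96,160,0],[-115,195,0],[-130,220,0],[-138,239,0],[-138,239,0],[-138,239,0],[-138,239,0]],"roll":[0,0,0,0,0,0,0,0,0,0],"hand":[1,1,1,1,1,1,1,1,1,1]}'
python3 - <<'E'
from h import *
np.set_printoptions(precision=4,suppress=True)
s=np.ascontiguousarray(arm.capture('scene')[:,:,::-1]);t=np.ascontiguousarray(arm.capture('top')[:,:,::-1])
cv2.imwrite('pics/os.png',s);cv2.imwrite('pics/ot.png',t)
# brown/tan carton top & dark-wood divider centroids in top view
h=cv2.cvtColor(t,cv2.COLOR_BGR2HSV)[160:225,240:320]
wood=((h[...,0]<15)&(h[...,2]<110)&(h[...,1]>90)).astype(np.uint8)
tan=((h[...,0]>12)&(h[...,0]<25)&(h[...,2]>110)&(h[...,1]>110)).astype(np.uint8)
for n,m in(('wood',wood),('tan',tan)):
    k,_,st,c=cv2.connectedComponentsWithStats(m)
    for i in range(1,k):
        if st[i,4]>40: print(n,st[i]+[240,160,0,0,0],c[i]+[240,160])
E
```

```text
t: 41.88
position: [0.4939, 0.0374, 0.2114]
eef_rot: [-0.0, 0.752, 0.659, 0.0]
wrist_force: [-0.5, 1.0, -0.3]
opening: 0.0858
gripper_force: 0.0
t: 43.12
position: [0.357, 0.2744, 0.2112]
eef_rot: [-0.0, 0.753, 0.658, -0.0]
wrist_force: [-0.3, 0.8, 0.2]
opening: 0.0856
gripper_force: 0.0
wood [ 247  172   55   40 1390] [269.8    192.9022]
```

```bash
python3 - <<'E'
from h import *
np.set_printoptions(precision=4,suppress=True)
t=cv2.imread('pics/ot.png'); h=cv2.cvtColor(t,cv2.COLOR_BGR2HSV)
print('div',onz('top',[(274.5,192)],.05))
e=proj('top',[[.5445,-.0634,.103]])[0]; print('carton top exp',e); x,y=e.round().astype(int)
for r in range(y-14,y+15,3): print(r,[tuple(int(v) for v in h[r,c]) for c in range(x-12,x+13,4)])
print('tub',onz('top',[(160.7,273.1)],.044))
E
python3 -m crank '{"slide":[[0,1.5,-50],[0,1.5,-100],[0,1.5,-145],[0,1.5,-175],[0,1.5,-190],[0,1.5,-197],[0,1.5,-201],[0,1.5,-201],[0,1.5,-201]],"roll":[0,0,0,0,0,0,0,0,0],"hand":[1,1,1,1,1,1,1,1,1]}'
python3 -m crank '{"slide":[[0,0,0],[0,0,0],[0,0,0],[0,0,0],[0,0,0],[0,0,0],[0,0,0],[0,0,0]],"roll":[0,0,0,0,0,0,0,0],"hand":[0.85,0.7,0.6,0.5,0.3,0,0,0]}' 30
```

```text
div [[ 0.5487 -0.0295  0.05  ]]
carton top exp [287.9384 187.4767]
173 [(16, 70, 138), (17, 73, 172), (17, 68, 176), (17, 74, 170), (17, 70, 178), (17, 73, 171), (16, 68, 180)]
176 [(11, 94, 73), (14, 100, 87), (15, 103, 97), (15, 96, 80), (14, 99, 75), (14, 96, 64), (10, 103, 72)]
179 [(11, 108, 87), (20, 97, 155), (18, 104, 166), (18, 102, 163), (18, 105, 168), (17, 104, 133), (10, 115, 100)]
182 [(11, 112, 96), (17, 88, 150), (17, 99, 172), (17, 105, 163), (18, 104, 166), (17, 107, 141), (11, 113, 88)]
185 [(10, 100, 79), (17, 13, 174), (17, 64, 178), (18, 104, 166), (18, 104, 167), (19, 92, 133), (11, 120, 89)]
188 [(11, 108, 83), (15, 14, 180), (18, 85, 177), (17, 104, 170), (18, 104, 166), (19, 97, 139), (10, 114, 85)]
191 [(11, 109, 89), (18, 110, 151), (17, 107, 176), (18, 107, 170), (18, 104, 165), (14, 109, 112), (11, 126, 91)]
194 [(11, 97, 71), (18, 106, 175), (18, 103, 175), (18, 105, 173), (18, 104, 166), (14, 108, 102), (11, 90, 96)]
197 [(11, 94, 68), (18, 103, 146), (18, 104, 145), (18, 108, 185), (18, 105, 170), (11, 109, 89), (11, 78, 98)]
200 [(12, 95, 67), (12, 12, 110), (15, 9, 110), (15, 9, 109), (19, 26, 107), (10, 100, 89), (10, 54, 114)]
tub [[0.3565 0.276  0.044 ]]
t: 44.35
position: [0.3566, 0.2774, 0.0107]
eef_rot: [-0.0, 0.752, 0.659, 0.001]
wrist_force: [-0.6, 0.5, 0.1]
opening: 0.0856
gripper_force: 0.0
t: 45.35
position: [0.3564, 0.2771, 0.0104]
eef_rot: [-0.0, 0.752, 0.659, 0.0]
wrist_force: [-1.3, -0.7, 4.7]
opening: 0.0452
gripper_force: 29.9
```

```bash
python3 -m crank '{"slide":[[0,0,10],[0,0,40],[0,0,90],[0,0,140],[20,-28,180],[45,-62,190],[72,-98,190],[98,-134,190],[124,-170,190],[150,-205,190]],"roll":[0,0,0,0,0,0,0,0,0,0],"hand":[0,0,0,0,0,0,0,0,0,0]}'
python3 -m crank '{"slide":[[22,-30,0],[38,-53,0],[47,-64.5,0],[47,-64.5,0],[47,-64.5,0],[47,-64.5,0]],"roll":[0,0,0,0,0,0],"hand":[0,0,0,0,0,0]}'
```

```text
t: 46.6
position: [0.5068, 0.0707, 0.2005]
eef_rot: [-0.0, 0.752, 0.659, -0.0]
wrist_force: [1.0, 0.8, 0.2]
opening: 0.0454
gripper_force: 30.9
t: 47.35
position: [0.5529, 0.0086, 0.2002]
eef_rot: [-0.0, 0.751, 0.66, -0.0]
wrist_force: [0.0, 0.1, -0.4]
opening: 0.0454
gripper_force: 30.9
```

```bash
python3 -m crank '{"slide":[[0,-1,-40],[0,-1,-80],[0,-1,-110],[0,-1,-130],[0,-1,-138],[0,-1,-141],[0,-1,-143],[0,-1,-144],[0,-1,-144]],"roll":[0,0,0,0,0,0,0,0,0],"hand":[0,0,0,0,0,0,0,0,0]}'
python3 -m crank '{"slide":[[0,0,-0.5],[0,0,-1],[0,0,-1],[0,0,-1]],"roll":[0,0,0,0],"hand":[0,0,0,0]}'
```

```text
t: 48.48
position: [0.5536, 0.0067, 0.0566]
eef_rot: [0.0, 0.752, 0.659, 0.0]
wrist_force: [-0.3, 0.2, -0.2]
opening: 0.0452
gripper_force: 30.9
t: 48.98
position: [0.5535, 0.0066, 0.0555]
eef_rot: [0.0, 0.752, 0.659, 0.0]
wrist_force: [-1.1, 0.2, 4.8]
opening: 0.0457
gripper_force: 31.2
```

Contact came at exactly the expected deck height. Now I release, withdraw upwards and to the side, and check by code.

```bash
python3 -m crank '{"slide":[[0,0,0.3],[0,0,0.3],[0,0,0.3],[0,0,0.3],[0,0,30],[0,0,80],[0,0,130],[-20,50,150],[-40,100,150],[-60,150,150]],"roll":[0,0,0,0,0,0,0,0,0,0],"hand":[0.65,0.75,0.85,0.85,0.85,0.85,0.85,0.85,0.85,0.85]}'
python3 -m crank '{"slide":[[-20,50,0],[-40,100,0],[-60,140,0],[-70,150,0],[-70,150,0],[-70,150,0]],"roll":[0,0,0,0,0,0],"hand":[1,1,1,1,1,1]}'
python3 - <<'E'
from h import *
np.set_printoptions(precision=4,suppress=True)
s=np.ascontiguousarray(arm.capture('scene')[:,:,::-1]);t=np.ascontiguousarray(arm.capture('top')[:,:,::-1])
cv2.imwrite('pics/ps.png',s);cv2.imwrite('pics/pt.png',t)
for n,im in(('top',t),('scene',s)):
    h=cv2.cvtColor(im,cv2.COLOR_BGR2HSV)
    wh=((h[...,1]<40)&(h[...,2]>165)).astype(np.uint8); tan=((h[...,0]>14)&(h[...,0]<22)&(h[...,1]>88)&(h[...,2]>125)).astype(np.uint8)
    for nm,X,m in(('tub',[.5535,.0060,.089],wh),('jar',[.565,.099,.106],wh),('carton',[.5445,-.0634,.103],tan)):
        e=proj(n,X)[0]; x,y=e.round().astype(int); k,l,st,c=cv2.connectedComponentsWithStats(m)
        i=l[y,x]; print(n,nm,'exp',e,'blob',st[i] if i else None,c[i], onz(n,[c[i]],X[2])[0,:2])
E
```

```text
t: 50.22
position: [0.4928, 0.1581, 0.2056]
eef_rot: [-0.0, 0.752, 0.659, 0.001]
wrist_force: [0.9, -0.2, -0.9]
opening: 0.0728
gripper_force: 0.0
t: 50.98
position: [0.4242, 0.3049, 0.2054]
eef_rot: [0.0, 0.753, 0.658, 0.0]
wrist_force: [-0.2, -0.5, 0.2]
opening: 0.0854
gripper_force: 0.0
top tub exp [260.5768 187.3205] blob [249 179  20  17 235] [259.383  186.7489] [0.5552 0.009 ]
top jar exp [223.3995 183.6467] blob [200 171  39  35 675] [218.9259 185.2252] [0.5616 0.1105]
top carton exp [287.9384 187.4767] blob [279 177  18  21 305] [288.5574 187.1803] [ 0.5452 -0.065 ]
scene tub exp [290.3892 177.0999] blob [282 172  17  11 153] [289.9412 176.8889] [0.5534 0.0075]
scene jar exp [267.102  156.1556] blob [257 150  23  14 245] [267.8449 156.4816] [0.5652 0.0965]
scene carton exp [308.8778 185.8897] blob [297 179  26  17 211] [309.6398 186.9242] [ 0.5426 -0.0674]
```

```bash
python3 -c "
from bench import arm
print(arm.hand_in())"
```

```text
the job is handed in; nothing more can be done
None
```

The job is done and handed in at about 51 s: jar in its seat, tin in the plain bay, divider seated over it, carton and tub upright on either side of the grip, the last two checked only by force readings and image code. I viewed 15 pictures, one over the limit of 14.

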